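Snap ring onto the decorating turntable's spindle

ROBOT

A 6-joint arm with a two-finger parallel gripper is mounted at the origin on the work surface. World frame = base frame: x ahead of the robot, y to its left, z up, the work surface at z = 0. Lengths are in mm, angles in rad, forces in N, time in s.
With the tool pointing down it reaches from about 325 to 850 mm from the base axis. Payload 15.5 kg.
Tool frame: the origin (TCP) lies at the very end of the fingers, on their centre line; the grasp point (between the pads) lies 19 mm behind it; z points along the fingers, y is the line along which they close (so a half turn about z gives the same grasp; the last joint's range is limited). The gripper opens to 91 mm and grips with 3 to 60 N. Pads are 32 mm wide; open, the fingers measure 118 mm over their backs; the gripper's body (76 mm by 178 mm) begins 60 mm behind the grasp point.
Start: joints at [1.058, 0.494, 1.345, -0, 1.302, -0.096], TCP at [253.59, 571.243, 213.915] pointing down, gripper open.
Joint ranges: [-2.91, 2.91], [-0.82, 2.16], [0.22, 2.67], [-1.22, 4.37], [0.12, 2.79], [-3.08, 3.08]. Speed limits (rad/s): [1.89, 1.89, 2.57, 3.01, 3.01, 3.01].

INTERFACE

Orientations are given as a unit quaternion [w, x, y, z].
In Python, from bench import move_to, move_l, move_joints, release, grasp, pause, inverse_kinematics, get_state, snapshot, calibration, MotionError, hand_in, masks_of gives the robot as it stands. The module is installed in compiled form; this text tells all that it offers. Calls block until the motion is done:
- move_to(position, orientation): joint-space move of the TCP to a pose.
- move_l(position, speed=150, frame=None, max_force=None): straight line of the TCP; frame=None keeps the orientation; speed is the mean speed in mm/s. With max_force (N) it stops when the force on the tool has changed by that much, and returns True; else False.
- move_joints(angles): joint-space move.
- release() and grasp(grasp_force=None): open the fingers fully, or close them until they stop; grasp_force is the grip in N (None keeps the last).
- pause(seconds).
- inverse_kinematics(position, orientation): joint angles nearest the present ones, or None.
- get_state(): the state.
- snapshot(name): name is "scene" or "top" or "wrist"; returns the picture (480x640x3 uint8, red, green, blue); there is no depth.
- calibration(name): a dict with "fovy" (degrees; the focal length in pixels is half the picture's height over the tangent of half this angle, whatever the lens; pixels are square), "cx", "cy" (the principal point, pixels), "origin" and "orientation" of the camera in the world. Camera axes: x right, y down, z forward; pixel columns grow to the right and rows downward; lengths in mm; the calibration is good to about 2 mm. A picture is of the moment at which its call begins: read the wrist's pose just before it. calibration takes no time and is no camera call; for the wrist camera it gives the pose at the moment of the call.
A pose or a line that the arm cannot do raises MotionError and nothing moves.
- hand_in(): hands the job in; it is judged then, once.
Trained networks look in the newest picture that a camera, given by its name, has taken for a name from the list of things; names that differ only in an ending like _2 or _b are one class to them, and where a whole thing is asked for, a point or a joint stands for the part that bears it (a point fixed in the world has none). Each returns a list of dicts, best first, with "confidence" (0 to 1); they miss things now and then, are a little off and sometimes report something else, mostly with a low value. They report only what shows in the picture. A call takes as long as a camera call.
- masks_of(camera, thing): "mask" (480x640 bool, what is visible of it) and "pixel" ([column, row] in pixels, amid what is visible of it).
The state is a dict: "time_s": time; "q": joint angles; "joint_vel": joint speeds; "tau": joint torques, N m; "position": TCP position; "ee_rot": TCP orientation; "wrist_force": force on the tool from outside, world axes, zero at the start; "ft_torque": the same for the moment, N m; "width": opening from 0.0 (shut) to 1.0 (fully open); "grasp_force": force on a finger pad.
Only numpy, scipy, OpenCV 4.12 (cv2) and the standard library are available. Lean on these libraries where they do the work, as an engineer would, in place of code of your own. Each camera call takes 0.05 s, during which the arm holds its last target. There are 200 camera calls.

TASK

The cake turntable is open for servicing: first slide its speed control all the way back to zero, the end with the red dot. Then pick up the circlip pliers with the snap ring on their tips, squeeze the handles fully so that the ring is spread, and slide the ring level down over the spindle, without forcing it, until it rests lightly on the bearing beside its groove. Finish while still holding the pliers squeezed there, ring spread around the spindle, and leave the other things on the bench alone.

Things in the scene. Friction and masses are not known exactly. Their poses are not given: they have to be found in the camera images.
- turntable: Cake turntable without its disc, fixed to the bench. White housing 200 x 200 mm, top 56 mm high, centred on an upright steel spindle 40 mm thick; a lower white console (160 mm along x, top 38 mm high, reaching 213 mm from the axis) joins it on its -y side with the speed control. Origin on the bench under the spindle's axis, z up.
- seat (a point): Where the snap ring must come to lie: on the spindle's axis, in the flat top face of the bearing (66 mm in diameter, 84 mm above the bench). The groove is the dark band of the spindle just above this face, 4.5 mm high, 36 mm in diameter; above it the spindle is 40 mm thick. z up; its axes are those of the turntable.
- spindle_top (a point): Centre of the spindle's free upper end, 34 mm above the seat, 118 mm above the bench. The last 6 mm are tapered from 40 to 31 mm in diameter.
- speed (a joint): Slide of the speed control, m: 0 = zero speed, the end stop next to the red dot; 0.08 = full speed. It grows along the turntable's own +x. Friction about 1.5 N, it stays where it is left.
- speed_top (a point): Centre of the top of the speed control's black grip. The grip is 20 mm long along the track (the turntable's x) and 28 mm across (y), and stands 40 mm high above the track, its top 92.5 mm above the bench. 165 mm to the -y side of the spindle's axis.
- pliers: Circlip pliers with bent-down tips, 0.25 kg, lying flat. Origin on the underside at the rivet, x towards the tips, z up. Red grips 43 to 153 mm behind the rivet (-x), 11 mm wide, 18 mm high; jaws 6 to 14 mm above the underside. A dark snap ring is hooked on the tips and stays there: level with the underside, 2.5 mm thick, 5 mm wide, lugs towards the rivet, farthest point 109 mm ahead of it.
- pliers_grip (a point): Where to grip: midway between the two handles, 70 mm behind the rivet (-x), 9 mm above the underside. Here the handles measure 55 mm over their outer sides when relaxed and 38 mm when fully squeezed against the stop screw; then their outer sides are parallel to x. Close the fingers along the pliers' y.
- ring_centre (a point): Centre of the snap ring when spread, 1.25 mm above its underside, 82.5 mm ahead of the rivet (+x), so 152.5 mm ahead of pliers_grip. The ring's bore is 44 mm when fully spread; relaxed it is about 37 mm wide and does not pass over the spindle.
- handles (a joint): How far each handle is squeezed, rad: 0 = relaxed, ring closed; 0.124 = on the stop screw, ring fully spread. Both handles move alike. Sprung: at pliers_grip each handle needs about 4 N to start and 12 N to stay on the stop; 25 N holds the pliers firmly in the fingers. They open when let go.
- bowl: Bystander: small steel bowl, 130 mm in diameter, 55 mm high; origin under its centre.
- nozzle: Bystander: steel piping nozzle standing on its wide end, 34 mm in diameter, 50 mm high; origin under its centre.
- grease: Bystander: blue tin of grease, 60 mm in diameter, 45 mm high; origin under its centre.
- scraper: Bystander: green-handled spatula, 280 mm long, lying along its x; origin under its middle.

How it is judged:
By the outcome, as a careful person would: the job done as asked, in the order asked, and still so for the second after the job is handed in, while the arm keeps its last pose, push and grip.
It also fails if it takes over 61 s, if anything falls off the work surface, if the arm or the gripper's body presses on something with over 40 N, if the wrist force passes 120 N, or if a joint passes its speed limit or range.

## Working session

There is one attempt and no reset: what is moved stays moved. The work goes in short steps, each a Python script; the robot and the scene stay as the last script left them, time stands still between calls to the robot, and variables do not carry over. Pictures are saved under pics/ and viewed, at most 13 in all, crops included, and the job is handed in when it is done.

```bash
mkdir -p pics
cat > h.py <<'E'
import numpy as np, cv2
from scipy.spatial.transform import Rotation as R
from bench import *
def rot(q): return R.from_quat([q[1],q[2],q[3],q[0]]).as_matrix()
def quat(M):
    q=R.from_matrix(M).as_quat(); return [q[3],q[0],q[1],q[2]]
def cam(n):
    c=calibration(n); return c, 240/np.tan(np.radians(c["fovy"]/2)), rot(c["orientation"]), np.array(c["origin"],float)
def ray(cm,px):
    c,f,M,o=cm; d=M@np.array([(px[0]-c["cx"])/f,(px[1]-c["cy"])/f,1.]); return o,d
def atz(cm,px,z):
    o,d=ray(cm,px); return o+d*(z-o[2])/d[2]
def proj(cm,P):
    c,f,M,o=cm; p=M.T@(np.array(P,float)-o); return np.array([c["cx"]+f*p[0]/p[2],c["cy"]+f*p[1]/p[2]])
def down(yaw): # tool x axis at yaw in world, z down; tool y closing = yaw-90
    c,s=np.cos(yaw),np.sin(yaw); return quat(np.array([[c,s,0],[s,-c,0],[0,0,-1.]]))
def save(n,im): cv2.imwrite("pics/"+n,im[:,:,::-1])
E
python3 - <<'E'
from h import *
for n in ["scene","top"]:
    save(n+"0.png",snapshot(n)); c=cam(n); print(n,c[0],c[1])
    for t in ["turntable","seat","speed","speed_top","pliers","pliers_grip","bowl","nozzle","grease","scraper"]:
        for r in masks_of(n,t)[:2]:
            m=r["mask"]; ys,xs=np.nonzero(m); print(t,round(r["confidence"],2),r["pixel"],m.sum(),xs.min(),xs.max(),ys.min(),ys.max(),atz(c,r["pixel"],0).round())
s=get_state(); print(s["time_s"],s["width"],s["ee_rot"])
E
```

```text
scene {'fovy': 52.49898372006384, 'cx': 333.0474030786572, 'cy': 239.12224696405295, 'origin': array([1036.43300436, -720.153938  ,  734.2089709 ]), 'orientation': array([-0.43060674,  0.86332741,  0.23691826, -0.11451354])} 486.68273745980304
turntable 0.72 [422.3, 218.5] 1493 396 447 202 239 [704. 320.   0.]
turntable 0.57 [306.9, 279.6] 9815 247 367 222 342 [573. -41.   0.]
seat 0.59 [306.5, 277.2] 9854 247 367 221 342 [568. -35.   0.]
speed 0.81 [295.1, 296.3] 278 287 300 284 307 [ 581. -100.    0.]
speed_top 0.68 [293.8, 296.6] 252 288 300 285 307 [ 579. -102.    0.]
pliers 0.59 [349.6, 195.7] 378 345 371 172 215 [484. 319.   0.]
pliers_grip 0.76 [349.9, 195.9] 462 338 372 173 227 [485. 319.   0.]
nozzle 0.75 [350.2, 191.6] 552 338 372 171 227 [474. 340.   0.]
nozzle 0.55 [164.6, 358.1] 355 156 173 342 368 [ 464. -365.    0.]
grease 0.68 [405.7, 280.2] 753 391 419 264 295 [766.  71.   0.]
grease 0.21 [309.3, 280.9] 9740 247 367 222 342 [580. -42.   0.]
scraper 0.7 [246.0, 388.5] 2488 216 267 354 479 [ 638. -340.    0.]
top {'fovy': 54.98780171126841, 'cx': 318.566938761205, 'cy'
[... 302 characters left out ...]
.   0.]
speed_top 0.61 [395.8, 218.0] 180 387 403 213 227 [ 639. -174.    0.]
pliers 0.77 [157.1, 285.5] 1280 108 232 260 327 [509. 341.   0.]
pliers_grip 0.61 [159.0, 284.8] 984 111 212 267 326 [511. 336.   0.]
pliers_grip 0.33 [339.3, 240.5] 13877 258 425 185 310 [594. -50.   0.]
bowl 0.57 [191.6, 177.8] 3076 158 221 150 211 [741. 268.   0.]
nozzle 0.64 [497.7, 294.7] 201 485 502 287 301 [ 469. -381.    0.]
grease 0.82 [286.9, 156.6] 709 276 304 143 173 [782.  58.   0.]
scraper 0.69 [476.9, 219.1] 1986 445 537 143 253 [ 632. -348.    0.]
scraper 0.67 [157.8, 282.5] 1153 107 232 260 327 [516. 339.   0.]
1.1 1.0001421205166663 [-3.24635919e-06  2.07371562e-01  9.78262253e-01  4.36412275e-06]
```

View pics/top0.png

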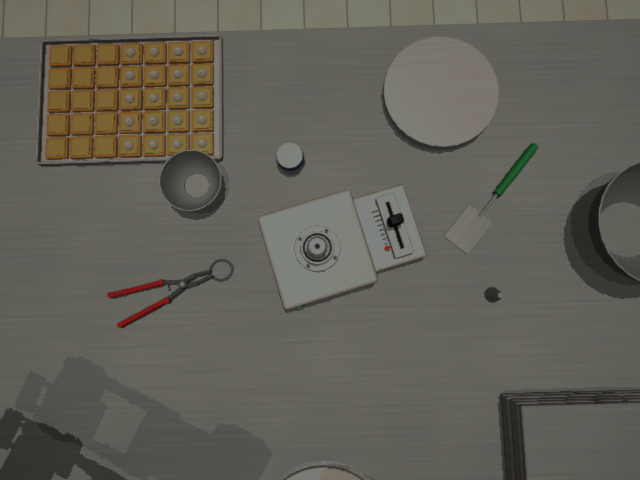

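View pics/scene0.png

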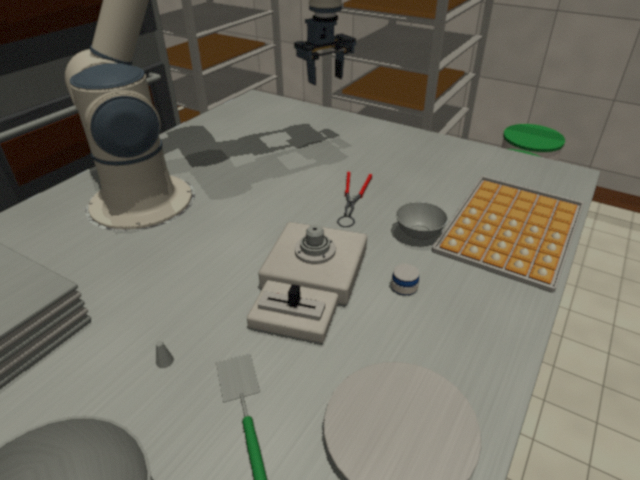

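The top view shows the turntable in the middle, with the spindle top at about (317,246), the black speed grip at (396,219) and the red dot at (387,248). The pliers are on the left, with the rivet at about (183,285) and the ring at (221,270), pointing right. The scene view agrees with this. Next I'll look closer with the wrist camera.

Run:
```python
from h import *
c=cam("top")
print("spindle",atz(c,(317.5,246),118),"knob",atz(c,(396,219),92.5),"dot",atz(c,(387,248),38),"rivet",atz(c,(183,285),10),"ring",atz(c,(221,270),1), "bowl",atz(c,(191,180),27))
rv=atz(c,(183,285),10); rg=atz(c,(221,270),1); sp=atz(c,(317.5,246),118)
print(np.linalg.norm(rv-rg))
q=get_state()["ee_rot"]
for n,p in [("p",[rv[0]-20,rv[1],330]),("t",[sp[0]-20,sp[1]-70,400])]:
    move_to(p,down(np.pi/2+0.0) if 0 else q); 
    w=cam("wrist"); save("w%s.png"%n,snapshot("wrist")); np.save("w%s.npy"%n,np.array([w[0],0],dtype=object),allow_pickle=True)
    print(n,w[0],get_state()["position"],get_state()["q"])
    for t in (["pliers"] if n=="p" else ["turntable","speed"]):
        for r in masks_of("wrist",t)[:2]: print(t,r["confidence"],r["pixel"],r["mask"].sum())
print(get_state()["time_s"])
```

```text
spindle [573.60632679  -3.97124983 118.        ] knob [ 624.16994804 -158.64812023   92.5       ] dot [ 572.02202097 -146.37251668   38.        ] rivet [508.58384374 282.31149238  10.        ] ring [538.13282449 203.97702379   1.        ] bowl [729.66906363 261.20705636  27.        ]
84.2046984031766
p {'fovy': 63.2477948089067, 'cx': 319.4628053188778, 'cy': 236.4570970692817, 'origin': array([416.78396598, 314.84146166, 499.5966612 ]), 'orientation': array([0.11786433, 0.82992209, 0.53987569, 0.07662608])} [488.00552806 283.20132031 329.54754773] [ 4.19849833e-01  3.15300850e-01  1.31823738e+00  2.35498134e-04
  1.50878773e+00 -7.34403037e-01]
pliers 0.8 [363.1, 188.2] 3352
t {'fovy': 63.2477948089067, 'cx': 319.4628053188778, 'cy': 236.4570970692817, 'origin': array([482.27761722, -41.26187203, 569.74557924]), 'orientation': array([0.11778916, 0.82990521, 0.5398816 , 0.07688243])} [553.63532266 -72.79748902 399.76262186] [-2.37847317e-01  2.73315012e-01  1.19719727e+00  2.69533887e-04
  1.67154136e+00 -1.39221801e+00]
turntable 0.57 [353.4, 192.7] 30428
speed 0.9 [280.6, 261.1] 486
4.1833
```

View pics/wp.png

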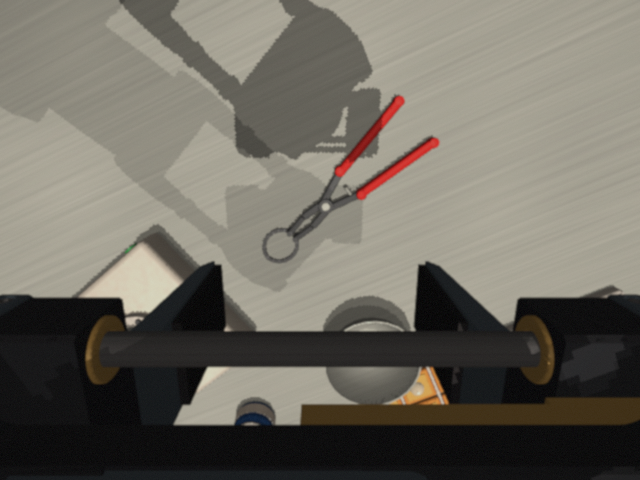

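View pics/wt.png

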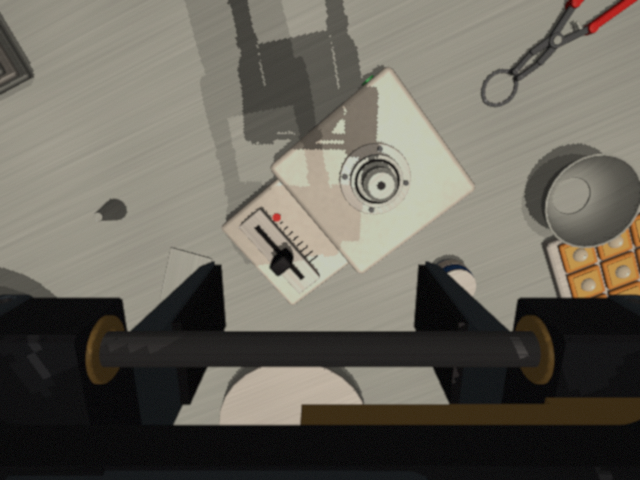

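The wrist views are clear. The first shows the rivet at (325,207), the ring at (280,245) and the handle ends at (400,99) and (436,142). In the second, the spindle top is at about (381,185), the grip top at about (280,265), the red dot at (277,217), and the housing corners at (389,68), (474,186), (360,272) and (273,170).

```bash
cat >> h.py <<'E'
def saved(n):
    c=np.load(n,allow_pickle=True)[0]; return c,240/np.tan(np.radians(c["fovy"]/2)),rot(c["orientation"]),np.array(c["origin"],float)
E
python3 - <<'E'
from h import *
from scipy.optimize import least_squares
ct=cam("top"); cw=saved("wt.npy"); cp=saved("wp.npy")
loc=np.array([[100,100,56],[100,-100,56],[-100,-100,56],[-100,100,56],[0,0,118.]])
def fit(obs):
    def res(p):
        M=R.from_euler('z',p[2]).as_matrix(); o=[]
        for cm,px in obs:
            o+=[(proj(cm,M@l+[p[0],p[1],0])-q)*(1,1) for l,q in zip(loc,px)]
        return np.concatenate(o)
    r=least_squares(res,[574,-4,.28],loss='soft_l1'); return r.x,r.fun.reshape(-1,2).round(1)
# order: +x+y,+x-y,-x-y,-x+y
W=(cw,[(474,186),(360,272),(273,170),(389,68),(381,185)])
T=(ct,[(259,217),(349,191),(377,281),(287,309),(317.5,246)])
for o in ([W],[T],[W,T]):
    x,f=fit(o); print(x.round(3),f.tolist())
x[2]=x[2]; M=R.from_euler('z',x[2]).as_matrix()
for cm,px in ((cw,(280,265)),(ct,(397,219))): print("knob local",M.T@(atz(cm,px,92.5)-[x[0],x[1],0]))
for cm,px in ((cw,(277,217)),(ct,(387,248))): print("dot local",M.T@(atz(cm,px,38)-[x[0],x[1],0]))
rv=atz(cp,(325,207),14); rg=atz(cp,(280,245),1.25); h=(atz(cp,(400,99),12)+atz(cp,(436,142),12))/2
print("rivet",rv,"ring",rg,"hend",h,np.linalg.norm((rv-rg)[:2]),np.linalg.norm((rv-h)[:2]))
d=(rg-h)[:2]; print("yaw",np.arctan2(d[1],d[0]))
for yaw in (x[2]-np.pi/2,x[2]+np.pi/2,x[2],x[2]+np.pi):
    print(yaw,inverse_kinematics([624,-158,65],down(yaw)))
y=np.arctan2(d[1],d[0]); print(inverse_kinematics([484,348,3],down(y)),inverse_kinematics([520,140,90],down(y)))
E
```

```text
[ 5.74556e+02 -3.84600e+00  2.80000e-01] [[5.7, 1.6], [1.1, 5.9], [-6.7, -1.3], [-0.6, -6.0], [-0.1, 0.4]]
[ 5.73452e+02 -4.34500e+00  2.76000e-01] [[-2.5, -0.3], [0.8, -3.4], [3.5, 0.1], [-1.9, 2.5], [0.2, 0.1]]
[ 5.74054e+02 -3.98700e+00  2.78000e-01] [[5.5, 1.5], [0.7, 5.6], [-7.0, -1.9], [-0.6, -6.3], [-0.4, 0.1], [-2.8, -0.5], [0.5, -3.7], [3.4, -0.3], [-1.9, 2.2], [0.0, -0.2]]
knob local [   4.7062825  -163.42017537   92.5       ]
knob local [   5.14250538 -164.33726154   92.5       ]
dot local [ -39.80809972 -136.7398328    38.        ]
dot local [ -41.04095149 -136.35745388   38.        ]
rivet [512.6887386  279.96717675  14.        ] ring [538.27238615 203.099026     1.25      ] hend [461.97816637 424.3882052   12.        ] 81.01379896143091 153.06533112478434
yaw -1.2387869152618018
-1.2927083230784628 [-3.40716581e-01  6.81517250e-01  1.44300713e+00 -4.44089210e-16
  1.01706828e+00  2.52278807e+00]
1.8488843305113303 [-3.40716581e-01  6.81517250e-01  1.44300713e+00 -4.44089210e-16
  1.01706828e+00 -6.18804585e-01]
0.2780880037164337 [-3.40716581e-01  6.81517250e-01  1.44300713e+00 -4.44089210e-16
  1.01706828e+00  9.51991742e-01]
3.419680657306227 [-3.40716581e-01  6.81517250e-01  1.44300713e+00 -4.44089210e-16
  1.01706828e+00 -2.18960091e+00]
[ 5.23222545e-01  7.20909064e-01  1.60473443e+00 -4.44089210e-16
  8.15949160e-01 -2.95037952e+00] [ 1.52093117e-01  5.32306487e-01  1.69565104e+00 -4.44089210e-16
  9.13635125e-01  2.96167636e+00]
```

Run:
```python
from h import *
X,Y,T=574.0,-4.0,0.278
M=R.from_euler('z',T).as_matrix(); k=M@[5,-164.5,0]+[X,Y,0]; ux=M[:,0]; q=down(T+np.pi/2)
move_to([k[0],k[1],160],q); move_l([k[0],k[1],66],speed=120,max_force=15)
grasp(10); s=get_state(); print(s["position"],s["width"]*91,s["wrist_force"])
p=s["position"]; hit=move_l(list(np.array(p)-ux*65),speed=40,max_force=8)
s=get_state(); print(hit,M.T@(s["position"]-[X,Y,0]),s["wrist_force"],s["width"]*91)
release(); p=np.array(get_state()["position"]); move_l([p[0],p[1],200],speed=200)
im=snapshot("top"); save("top1.png",cv2.resize(im[170:330,240:460],None,fx=3,fy=3)); print(get_state()["time_s"])
```

```text
[ 623.96606274 -160.7712268    65.96354706] 19.751449684698525 [ 0.5059032   0.0958715  -0.45088564]
True [ -41.49120185 -164.2395238    66.05552796] [5.17475872 2.83052103 2.76297337] 19.819985420374355
10.3667
```

View pics/top1.png

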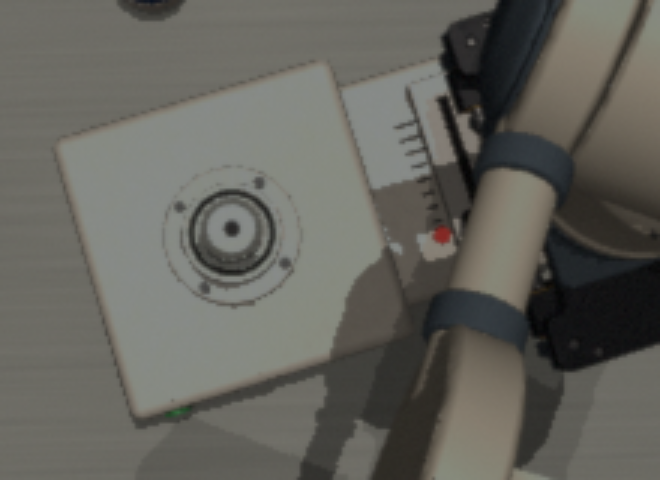

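The red dot end is in view, and the slide stopped at local x of about -41, which matches the stop. The arm hides the grip, so I'll check it again after moving away. Next I'll grasp the pliers.

Run:
```python
from h import *
yaw=-1.2388; q=down(yaw); g=[489,346.8]
move_to([g[0],g[1],130],q)
ct=cam("top"); snapshot("top")
M=R.from_euler('z',.278).as_matrix()
for r in masks_of("top","speed")[:2]: print("speed",r["confidence"],r["pixel"],M.T@(atz(ct,r["pixel"],75)-[574,-4,0]))
print(move_l([g[0],g[1],2.5],speed=80,max_force=15), get_state()["position"])
grasp(40); pause(.3); s=get_state(); print(s["width"]*91,s["grasp_force"],s["wrist_force"],s["position"])
move_l([g[0],g[1],60],speed=100); s=get_state(); print(s["width"]*91,s["grasp_force"],s["wrist_force"],s["ft_torque"])
w=cam("wrist"); im=snapshot("wrist"); save("w2.png",im); print(w[0]["origin"],w[0]["orientation"])
d=np.array([np.cos(yaw),np.sin(yaw)]);p=s["position"]
print("exp ring px",proj(w,[p[0]+152.5*d[0],p[1]+152.5*d[1],60]),s["time_s"])
```

```text
speed 0.74 [400.8, 244.3] [ -43.47702055 -158.81745512   75.        ]
False [489.23261237 346.94831776   2.93665952]
36.486340328196626 40.0173157453537 [-2.225496   -0.06487454  5.25832067] [488.90707088 346.80064327   2.58695399]
35.857022832025834 39.98915255069733 [-1.03511251 -0.26636603 -2.97116334] [0.12778403 0.11371425 0.00165262]
[515.36375094 271.80461558 229.56791517] [-0.0233673  -0.16334791  0.97646992  0.138845  ]
exp ring px [321.43781571 -84.89831693] 16.1583
```

View pics/w2.png

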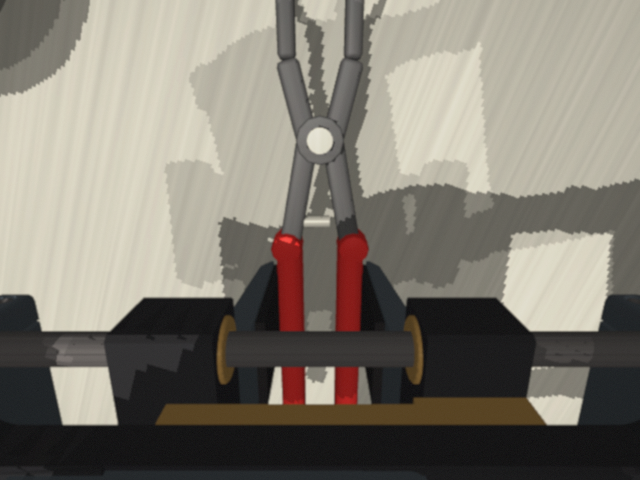

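The pliers are held squeezed: the handles are parallel and the rivet is at (320,140). The ring lies above the top edge of the picture. The speed grip reads local x of about -43, so it is at the stop. I'll carry the ring over the spindle and measure it with the fixed cameras.

```bash
python3 - <<'E'
from h import *
w=cam("wrist"); s=get_state(); p=np.array(s["position"]); y=-1.2388; d=np.array([np.cos(y),np.sin(y)]); n=np.array([-d[1],d[0]])
for z in (12,16): v=atz(w,(320,140),p[2]-2.6+z)[:2]-p[:2]; print("rivet along/side",v@d,v@n)
move_l([p[0],p[1],170],speed=150)
Y=-1.65; d=np.array([np.cos(Y),np.sin(Y)]); S=np.array([574,-4.]); g=S-152.5*d
print(inverse_kinematics([*g,150],down(Y)))
move_to([*g,150],down(Y)); pause(.3)
s=get_state(); print(s["position"],s["width"]*91,s["wrist_force"],s["ft_torque"],s["time_s"])
for n_ in ("top","scene"):
    c=cam(n_); im=snapshot(n_); cv2.imwrite(n_+"_raw.png",im[:,:,::-1]); a=proj(c,[574,-4,130]).astype(int); print(n_,a,"pred ring",proj(c,[*S,148.6]),"pred spindle",proj(c,[*S,118]))
    cr=im[a[1]-45:a[1]+45,a[0]-55:a[0]+55]; save(n_+"c2.png",cv2.resize(cr,None,fx=6,fy=6,interpolation=cv2.INTER_CUBIC)); print("crop origin",a-[55,45])
E
python3 -c "
import cv2,numpy as np
a=[cv2.imread('pics/%sc2.png'%n) for n in('top','scene')]
cv2.imwrite('pics/both2.png',cv2.resize(np.vstack(a),None,fx=.55,fy=.55))"
```

```text
rivet along/side 73.01585943261294 0.4939624927946236
rivet along/side 73.17526060593015 0.502472041236863
[ 1.48635544e-01  5.31096113e-01  1.47343006e+00 -4.44089210e-16
  1.13706648e+00 -2.91375344e+00]
[585.85186445 148.87360669 150.07228476] 36.42656928796503 [ 0.40829021 -0.32935788 -2.8677569 ] [0.13638784 0.11849793 0.02930909] 18.2833
top [317 245] pred ring [317.36104649 244.38043857] pred spindle [317.50929752 245.79177134]
crop origin [262 200]
scene [315 224] pred ring [314.89986236 217.17501142] pred spindle [315.12900897 228.86536228]
crop origin [260 179]
```

View pics/topc2.png

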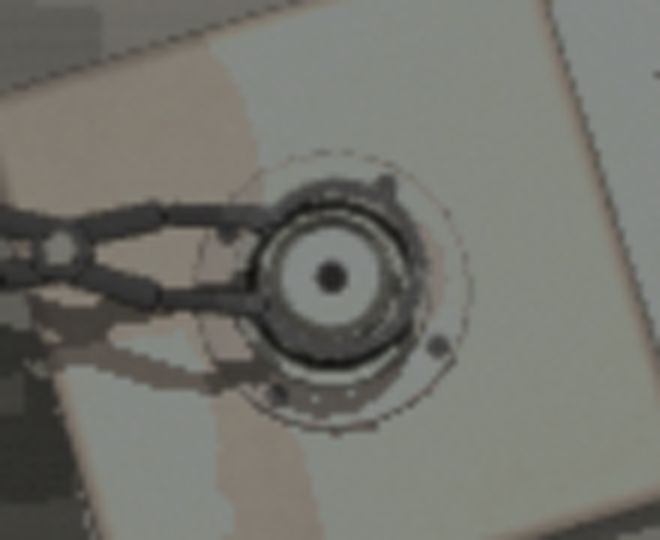

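View pics/scenec2.png

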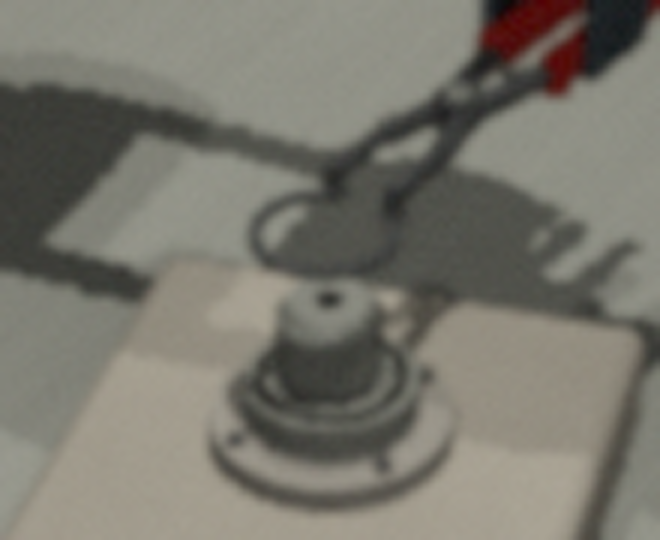

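From above, the ring sits about 2.5–3 mm too far towards the tips: its right edge is at crop column 430, so its centre is near 341 against the spindle's 332. The wrist's rivet reading of 73 mm instead of 70 mm agrees with this. The scene view shows the ring level above the spindle. To measure it properly, I'll hold it over the plain housing top, level with the spindle's upper end.

```bash
cat > fit.py <<'E'
from h import *
from scipy.optimize import minimize
def ringfit(c,im,ctr,yaw,span=5):
    g=cv2.cvtColor(im,cv2.COLOR_RGB2GRAY).astype(np.float32)
    a=yaw+np.linspace(-np.pi*0.7,np.pi*0.7,120)   # skip lugs side
    def smp(x,y,r):
        P=np.stack([x+r*np.cos(a),y+r*np.sin(a),np.full_like(a,ctr[2])],1); px=np.array([proj(c,p) for p in P],np.float32)
        return cv2.remap(g,px[:,:1],px[:,1:],cv2.INTER_LINEAR).ravel()
    def cost(v):
        x,y=v; mid=np.mean([smp(x,y,r) for r in (23,24.5,26)],0); bg=(smp(x,y,19.5)+smp(x,y,29.5))/2
        return float(np.mean(np.clip(mid-bg,-40,40)))
    G=[(cost((ctr[0]+i,ctr[1]+j)),i,j) for i in np.arange(-span,span+.1) for j in np.arange(-span,span+.1)]
    b=min(G); r=minimize(cost,[ctr[0]+b[1],ctr[1]+b[2]],method="Nelder-Mead",options=dict(xatol=.05,initial_simplex=[[ctr[0]+b[1]+i,ctr[1]+b[2]+j] for i,j in((0,0),(.7,0),(0,.7))]))
    return r.x-ctr[:2],r.fun
E
python3 - <<'E'
from fit import *
Y=-1.65; d=np.array([np.cos(Y),np.sin(Y)]); S=np.array([574,-4.]); M=R.from_euler('z',.278).as_matrix()[:2,:2]
for n,off in (("A",[68,0]),("B",[-68,0])):
    g=S+M@off-152.5*d
    s=get_state()["position"]; 
    if s[2]<149: move_l([s[0],s[1],150],speed=150)
    move_l([*g,150],speed=150); move_l([*g,121],speed=100); pause(.2)
    p=np.array(get_state()["position"]); ctr=np.array([*(p[:2]+152.5*d),p[2]-2.6+1.25])
    out=[]
    for cn in ("top","scene"):
        c=cam(cn); im=snapshot(cn); v,f=ringfit(c,im,ctr,Y); print(n,cn,"offset",v.round(2),round(f,1),"along/side",(v@d).round(2),(v@[-d[1],d[0]]).round(2))
        a=proj(c,ctr+[v[0],v[1],0]); o=(a-[35,35]).astype(int); cr=cv2.resize(im[o[1]:o[1]+70,o[0]:o[0]+70],None,fx=5.5,fy=5.5)
        for t in np.linspace(0,6.28,60):
            q=proj(c,[*(ctr[:2]+v+24.5*np.array([np.cos(t),np.sin(t)])),ctr[2]]); cv2.circle(cr,tuple(((q-o+.5)*5.5).astype(int)),1,(255,0,0),-1)
        out.append(cr)
    save("fit%s.png"%n,np.hstack(out))
s=get_state();print(s["position"],s["width"]*91,s["time_s"])
E
```

```text
A top offset [ 0.22 -1.63] -36.2 along/side 1.61 0.35
A scene offset [-2.09 -3.94] -31.9 along/side 4.09 -1.78
B top offset [ 0.69 -2.02] -34.7 along/side 1.96 0.85
B scene offset [-1.9  -5.42] -17.7 along/side 5.55 -1.46
[520.98031097 129.39357503 121.45430977] 36.230780687304105 21.8667
```

View pics/fitA.png

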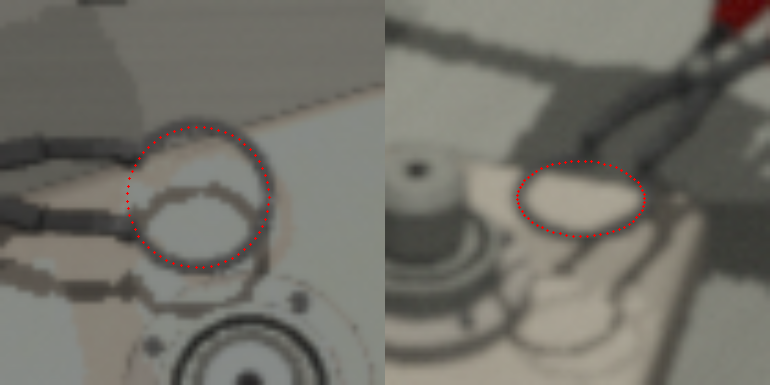

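The fits trace the ring well in both views. Next I'll reference them to each camera's own view of the spindle top, the dark centre dot, and solve for the ring's height too.

Run:
```python
from h import *
d=np.array([np.cos(-1.65),np.sin(-1.65)])
V={"top":np.array([[.22,-1.63],[.69,-2.02]]).mean(0),"scene":np.array([-2.09,-3.94])}
rel={};rays={}
for cn in ("top","scene"):
    c=cam(cn); im=snapshot(cn).astype(float).mean(2); e=[]
    q=proj(c,[574,-4,118]); u,v=q.round().astype(int)
    w=im[v-4:v+5,u-4:v*0+u+5]; print(cn,q.round(2)); print(w.astype(int))
    f=np.clip(np.percentile(w,60)-w,0,None); yy,xx=np.mgrid[-4:5,-4:5]; m0=np.unravel_index(np.argmin(w[2:7,2:7]),(5,5)); cy,cx=m0[0]-2,m0[1]-2
    k=(abs(yy-cy)<=2)&(abs(xx-cx)<=2); px=(u+(f*xx*k).sum()/(f*k).sum(),v+(f*yy*k).sum()/(f*k).sum())
    s=atz(c,px,118)[:2]; rel[cn]=V[cn]-(s-[574,-4]); o=c[3]; rays[cn]=(o[:2]-[574,-4])/(o[2]-118)
    print(px,"spindle",s,"ring err",rel[cn].round(2),"along/side",(rel[cn]@d).round(2),(rel[cn]@[-d[1],d[0]]).round(2))
# apparent = e - dz*ray... ring higher by dz -> apparent e - (-)...
A=[];b=[]
for cn in rel:
    for i in (0,1): A.append([i==0,i==1,-rays[cn][i]]);b.append(rel[cn][i])
x,r,_,_=np.linalg.lstsq(np.array(A,float),np.array(b),rcond=None); print("e,dz",x,r,"along/side",x[:2]@d,x[:2]@[-d[1],d[0]])
```

```text
top [317.51 245.79]
[[133 132 130 129 130 132 133 133 131]
 [133 125  98  93 110 128 133 133 133]
 [127  78  51  47  61 106 130 132 133]
 [112  58  38  38  41  74 125 133 132]
 [ 99  52  37  38  38  65 125 133 132]
 [124  71  42  38  46  81 125 132 132]
 [130 104  70  62  78 121 131 132 132]
 [132 130 128 127 128 131 132 131 132]
 [132 132 132 133 132 131 131 132 129]]
(np.float64(316.49937264742783), np.float64(245.87913007109995)) spindle [573.89033979  -2.08932381] ring err [ 0.56 -3.74] along/side 3.68 0.86
scene [315.13 228.87]
[[103 114 119 122 121 122 116 111 103]
 [125 126 126 123 124 127 129 128 121]
 [130 119 110 103 101 112 125 130 131]
 [127 109  78  60  66  87 115 129 133]
 [129 113  82  60  68  92 119 132 134]
 [132 122 110 100 102 117 128 131 133]
 [128 132 128 127 127 129 131 132 129]
 [124 127 129 132 132 131 128 126 123]
 [115 122 124 127 127 125 123 120 119]]
(np.float64(314.2497320471597), np.float64(228.4764201500536)) spindle [571.60714123  -3.76481186] ring err [ 0.3  -4.18] along/side 4.14 0.63
e,dz [ 0.38636531 -3.87226069 -0.14234108] [0.11026038] along/side 3.8295516957664666 0.6915307758058388
```

Both cameras agree: the ring is off by (0.39, -3.87) mm and its height is right to about 0.1 mm, so the pliers are level. I'll correct for this and lower gently with a force guard.

Run:
```python
from h import *
Y=-1.65; d=np.array([np.cos(Y),np.sin(Y)]); g=np.array([574,-4.])-152.5*d-[.39,-3.87]
p=get_state()["position"]; move_l([p[0],p[1],150],speed=120); move_l([*g,150],speed=120); move_l([*g,124],speed=60); pause(.3)
s=get_state(); f0=s["wrist_force"]; t0=s["ft_torque"]; print(s["position"]-np.array([*g,124]),f0)
for z in (116,108,100,92):
    h=move_l([*g,z],speed=25,max_force=3); s=get_state(); print(z,h,s["position"].round(2) if hasattr(s["position"],"round") else s["position"],(s["wrist_force"]-f0).round(2),(s["ft_torque"]-t0).round(3),round(s["width"]*91,2))
    if h: break
for n_ in ("top","scene"):
    im=snapshot(n_); a=proj(cam(n_),[574,-4,100]).astype(int); cv2.imwrite(n_+"3.png",cv2.resize(im[a[1]-32:a[1]+32,a[0]-32:a[0]+32],None,fx=6,fy=6)[:,:,::-1])
cv2.imwrite("pics/both3.png",np.hstack([cv2.imread("top3.png"),cv2.imread("scene3.png")])); print(s["time_s"])
```

```text
[0.17841549 0.05152019 0.29172544] [-0.26181216  0.89264557 -2.13066582]
116 False [585.57 151.89 115.8 ] [ 0.03 -1.25 -0.73] [ 0.024  0.012 -0.001] 36.31
108 False [585.58 151.88 107.84] [ 0.53 -1.52 -1.12] [ 0.023  0.02  -0.037] 36.34
100 False [585.58 151.9   99.86] [ 0.36 -1.34 -0.65] [ 0.051  0.006 -0.046] 36.04
92 False [585.59 151.86  91.86] [-0.09 -1.25 -1.12] [-0.011  0.016 -0.055] 36.3
25.8333
```

View pics/both3.png

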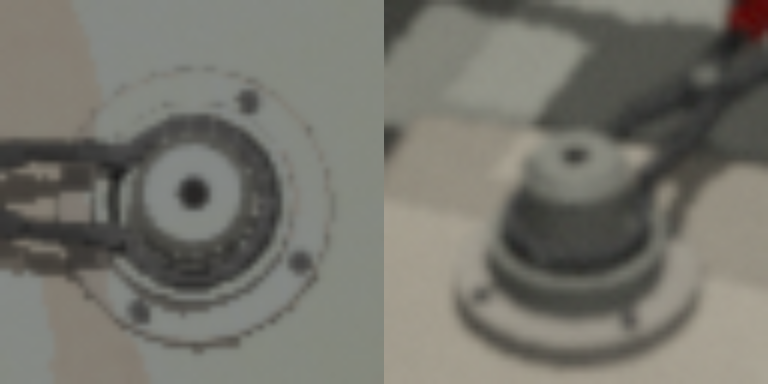

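The ring is around the spindle with no contact force, just above the bearing. Now I'll lower it to a light contact.

Run:
```python
from h import *
s=get_state(); p=np.array(s["position"]); f0=np.mean([get_state()["wrist_force"] for _ in range(3)],0)
h=move_l([p[0],p[1],85],speed=8,max_force=3); pause(.5)
s=get_state(); print(h,s["position"],(s["wrist_force"]-f0).round(2),s["ft_torque"],s["width"]*91,s["grasp_force"],s["time_s"])
snapshot("top"); c=cam("top"); M=R.from_euler('z',.278).as_matrix()
for r in masks_of("top","speed")[:1]: print(r["pixel"],r["confidence"],M.T@(atz(c,r["pixel"],75)-[574,-4,0]))
```

```text
True [585.31208727 151.91383365  85.0176722 ] [1.99 2.5  4.89] [ 0.01998443 -0.18000864  0.17814822] 36.88712077670865 40.01610517501831 27.1917
[401.9, 242.6] 0.47 [ -40.93439694 -161.97652829   75.        ]
```

Run:
```python
from h import *
p=np.array(get_state()["position"]); F=lambda: np.mean([(pause(.1),get_state()["wrist_force"])[1] for _ in range(5)],0).round(2)
print(F()); move_l([585.5,151.9,p[2]+.4],speed=5); print(F(),get_state()["position"])
im=snapshot("scene"); c=cam("scene"); a=proj(c,[574,-4,90]).astype(int); save("fin.png",cv2.resize(im[a[1]-45:a[1]+45,a[0]-50:a[0]+60],None,fx=6,fy=6))
```

```text
[1.39 2.   1.72]
[0.55 0.39 1.07] [585.46534691 151.83611682  85.38397998]
```

View pics/fin.png

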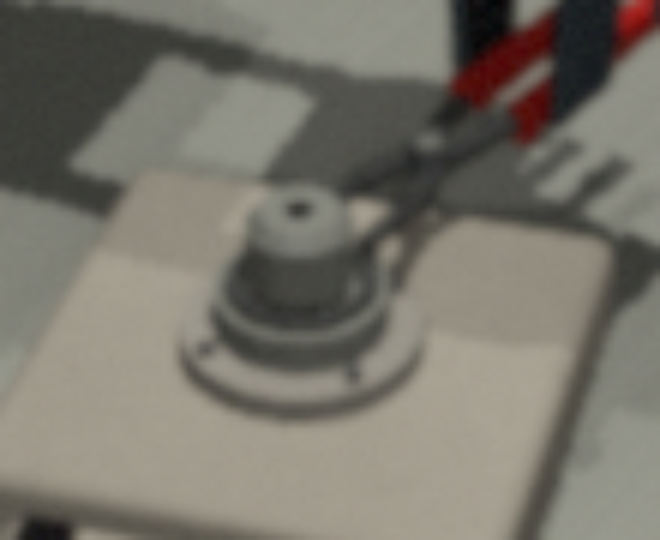

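The ring lies on the bearing around the spindle (crop 300,300), pressed with about 4 N, and the pliers are still squeezed and level.

```bash
python3 -c "
from bench import *
print(hand_in())"
```

```text
the job is handed in; nothing more can be done
None
```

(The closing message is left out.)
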